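Hang the rinsed nozzle basket on the drain stand

TASK

The piping nozzles have been rinsed and are ready to drain. Push the drip tray of the drain stand fully home, then lift the wire basket with its two nozzles out of the steel pot and hang it by its handle in both hooks of the stand, so that it hangs free and level over the tray. Keep both nozzles in the basket, and leave the pot and the other things on the table where they are.

Things in the scene. Friction and masses are not known exactly. Their poses are not given: they have to be found in the camera images.
- basket: Round wire basket, 98 mm outer diameter, 62 mm deep, about 0.2 kg, standing in the pot with about 5 mm to spare all round. Origin: centre of its underside, z up. Rigid upright handle of 7 mm wire in its y-z plane: side wires at y = +-54 mm, level top bar along y, centre line at z = 150 mm; black sleeve 15 mm thick at y = -17 to 17 mm; bare bar either side, out to y = +-44 mm, goes in the hooks.
- basket_grip (a point): Centre of the black grip sleeve on the basket's handle, 150 mm above the basket's underside. x, y, z as the basket's; the bar runs along y.
- basket_inside (a point): Point on the basket's axis 25 mm above its underside, the middle of its inside.
- drain_stand: Fixed stand, 136 mm wide. Origin: on the table under the middle of the two hooks; front faces its own -x (robot's left), z up. Two 8 mm rods at y = +-34 mm (60 mm clear between) rise at x = +70 mm, run forward about 240 mm above the table and end as hooks: trough at x = 0, rod centre 222 mm high; upturned black tip at x = -21 mm, top 256 mm. Open upward from x = -16 to 17 mm; nothing above.
- hook_seat (a point): Midway between the two hook troughs, 229.7 mm above the table: where the centre line of the hung handle bar lies, midpoint at midpoint. Axes as the stand's: the hung bar runs along y.
- drip_tray (a joint): Travel of the drip tray, m: 0 = fully home against its stop under the hooks, grows as the tray is pulled out to the front (stand's -x), at most 0.07. Light friction, about 1.5 N.
- tray_lip (a point): Middle of the foremost line of the drip tray's rolled front lip, 42 mm above the table (lip 8 mm thick, 132 mm wide along y; flat front panel 7 mm behind that line, from 8 to 42 mm above the table). Moves with the tray; at home it lies 72 mm in front (-x) of the stand's origin. Axes as the stand's.
- pot: Low round open steel pot, 137 mm outside diameter, 59 mm high, loose on the table. Origin: centre of its underside.
- nozzle_1: Steel cone piping nozzle, 33 mm at its wide end, 44 mm high, standing in the basket on its wide end. Origin: centre of its wide end.
- nozzle_2: Second piping nozzle, the same, in the basket.
- shaker: Bystander: shaker with dark screw cap, 58 mm diameter, 101 mm high. Origin: centre of its underside.
- jar: Bystander: empty open glass jar, 54 mm diameter, 93 mm high. Origin: centre of its underside.
- jar_lid_a: Bystander: gold jar lid, the one nearer to the front tray of jars, 54 mm diameter, 12 mm high. Origin: centre of its underside.

How it is judged:
On the way, in this order (a step that is already met when the one before it is completed fails the run):
1. the drip tray is fully home while the basket is still off the hooks (value of joint drip_tray below 0.004 m and distance between basket_grip and hook_seat above 0.05 m), for 0.2 s.
2. the basket hangs in both hooks (x of basket_grip in the frame of hook_seat between -0.013 and 0.013 m and y of basket_grip in the frame of hook_seat between -0.018 and 0.018 m and z of basket_grip in the frame of hook_seat between -0.005 and 0.007 m and angle between the y axis of basket and the y axis of drain_stand, either way round below 0.2 rad and angle between basket's own z axis and vertical below 0.35 rad and contact force between basket and drain_stand above 0.8 N), for 0.2 s.
At the end, for the whole second after the job is handed in: Tray within 4 mm of home; basket at rest on both hooks: bar middle within 13 mm fore-aft, 18 mm sideways, -5 to +7 mm in height of the seat point, bar within 0.2 rad of the stand's y, lean under 0.35 rad, weight on the stand; both nozzles in the basket; pot upright (all of step 2 and value of joint drip_tray below 0.004 m and distance between each of nozzle_1, nozzle_2 and basket_inside below 0.055 m and linear speed of basket below 0.03 m/s and angular speed of basket below 0.5 rad/s and angle between pot's own z axis and vertical below 0.1 rad); the robot touches nothing.
It fails at once if the pot is dragged more than 50 mm or tipped (distance of pot from where it was at the start of the episode above 0.05 m or angle between pot's own z axis and vertical above 0.3 rad).
It fails at once if a bystander (shaker, jar, gold lid) is moved more than 30 mm (distance of any of shaker, jar, jar_lid_a from where it was at the start of the episode above 0.03 m).
It fails at once if a nozzle falls out of the basket (distance between any of nozzle_1, nozzle_2 and basket_inside above 0.09 m).
It also fails if it takes over 54 s, if anything falls off the work surface, if the arm or the gripper's body presses on something with over 40 N, if the wrist force passes 120 N, or if a joint passes its speed limit or range.

ROBOT

A 7-joint arm with a two-finger parallel gripper is mounted at the origin on a cart in front of the work surface, level with it; the furniture and walls round the work are solid. World frame = base frame: x ahead of the robot, y to its left, z up, the work surface at z = 0. Lengths are in m, angles in rad, forces in N, time in s.
With the tool pointing down it reaches from about 0.4 to 0.875 m from the base axis. Payload 19.3 kg.
Tool frame: the origin (TCP) lies on the centre line of the jaws, within the pads' length; the fingertips stand 14 mm ahead of it and the grasp point (between the pads) lies 5 mm behind it; z points along the fingers, y is the line along which they close (so a half turn about z gives the same grasp; the last joint's range is limited). The gripper opens to 85 mm and grips with 20 to 120 N. Pads are 22 mm wide; open, the fingers measure 114 mm over their backs; the gripper's body (76 mm by 85 mm) begins 54 mm behind the grasp point. The pads swing forward as they close: fully open they stand 13 mm farther back than shut.
Start: joints at [-1.264, 0.521, -0.036, 1.599, 0.021, 1.021, -0.113], TCP at [0.23, 0.581, 0.209] pointing down, gripper open.
Joint ranges: [-2.91, 2.91], [-0.3, 2.13], [-1.5, 1.42], [0.17, 2.43], [-1.26, 4.41], [0.16, 1.93], [-2.52, 2.52]. Speed limits (rad/s): [1.89, 1.89, 2.39, 2.39, 3.01, 3.01, 3.01].

INTERFACE

Orientations are given as [roll, pitch, yaw] about the fixed x, y, z axes, in that order (R = Rz(yaw) Ry(pitch) Rx(roll)).
In Python, from workcell import bot, grab_frame, regions_of gives the robot as it stands. The module is installed in compiled form; this text tells all that it offers.
- The arm moves only by the tool play_rows, never from a script. Its argument "plan" is a list of rows, each a list of 3 entries, a list of its own where there are three numbers: the shift along the tool's x, y, z in units of 2.5 cm (1.0 is 2.5 cm), then the turn, a rotation vector about the tool's x, y, z in units of 0.15 rad (1.0 is 0.15 rad), then the closure, from -1 (fully open) to 1 (shut). In form: [[[tx, ty, tz], [rx, ry, rz], jaw], ...]. A call has 1 to 20 rows; each row shifts and turns the commanded pose from where the row before left it, along the tool's axes as they then stand; what a row does not reach is not made up. A row lasts 1/8 s, in which the tool goes at most 62.5 mm and 10.7 degrees, less where a joint would pass 70% of its speed; a pose out of reach is approached as far as the arm can. A call with a number of a shift or a turn outside -1 to 1 is refused whole. A call with a gripper value outside its range is refused whole. The fingers move at their own pace and stop on an object; "newtons" is the grip in N (left out, the last holds). Time passes only in rows, so rows that do not move let the fingers close. It gives the time, the measured TCP pose, the force, the opening and the grip force at its end, in the units of the state.
- bot.observe(): the state, without advancing time (a new reading comes with each control period).
- grab_frame(name): name is "side" or "top"; returns a dict with "pixels" (480x640x3 uint8, red, green, blue), "depth" (480x640 float32, m along the optical axis (not along the pixel's ray), 0 where there is no reading), "camera_matrix" (3x3 intrinsics, pixels), "R" (3x3) and "t" (3): a world point X has camera coordinates R X + t. Camera axes: x right, y down, z forward; pixel columns grow to the right and rows downward; lengths in m; the calibration is good to about 2 mm. A picture is of the moment at which its call begins.
- bot.job_done(): hands the job in; it is judged then, once.
Trained networks look in the newest picture that a camera, given by its name, has taken for a name from the list of things; names that differ only in an ending like _2 or _b are one class to them, and where a whole thing is asked for, a point or a joint stands for the part that bears it (a point fixed in the world has none). Each returns a list of dicts, best first, with "p" (0 to 1); they miss things now and then, are a little off and sometimes report something else, mostly with a low value. They report only what shows in the picture. A call takes as long as a camera call.
- regions_of(thing, camera): "mask" (480x640 bool, what is visible of it) and "box" ([left, top, right, bottom] in pixels, round what is visible of it).
The state is a dict: "clock": time; "qpos": joint angles; "qd": joint speeds; "joint_efforts": joint torques, N m; "position": TCP position; "tool_rot": TCP orientation; "force": force on the tool from outside, world axes, zero at the start; "moment": the same for the moment, N m; "grip_width": finger opening in m; "finger_force": force on a finger pad.
Only numpy, scipy, OpenCV 4.12 (cv2) and the standard library are available. Lean on these libraries where they do the work, as an engineer would, in place of code of your own. Each camera call takes 0.05 s, during which the arm holds its last target. There are 200 camera calls.

## Working session

There is one attempt and no reset: what is moved stays moved. The work goes in short steps, Python scripts to look and compute and a tool call to move; the robot and the scene stay as the last step left them, time stands still between calls to the robot, and variables do not carry over. Pictures are saved under pics/ and viewed, at most 10 in all, crops included, and the job is handed in when it is done.

Besides the shell and the picture viewer there is one more tool, called after "Emit:" as name(argument=value, ...) on one line, values as JSON. play_rows: Moves the arm, as the interface text tells. Its arguments: {"type":"object","properties":{"plan":{"type":"array"},"newtons":{"type":"number"}},"required":["plan"]}

```bash
mkdir -p pics; cat > h.py <<'E'
import numpy as np, cv2
from workcell import bot, grab_frame, regions_of
def pts(f,m):
    K=f["camera_matrix"];d=f["depth"];v,u=np.nonzero(m&(d>0));z=d[v,u]
    c=np.stack([(u-K[0,2])/K[0,0]*z,(v-K[1,2])/K[1,1]*z,z],1)
    return (c-f["t"])@f["R"]
def save(f,n): cv2.imwrite("pics/"+n,f["pixels"][:,:,::-1])
E
python3 - <<'E'
from h import *
s=bot.observe();print({k:np.round(v,3) for k,v in s.items()})
np.set_printoptions(precision=3,suppress=True)
for c in ("side","top"):
    f=grab_frame(c);save(f,c+"0.png");print(c,"cam at",-f["R"].T@f["t"],"fwd",f["R"][2])
    np.savez(c+"0.npz",**f)
    for n in ("basket","basket_grip","drain_stand","drip_tray","tray_lip","pot","shaker","jar","jar_lid_a"):
        for r in regions_of(n,c)[:2]:
            p=pts(f,r["mask"])
            if len(p): print(n,round(r["p"],2),r["box"],r["mask"].sum(),np.median(p,0),np.percentile(p,2,0),np.percentile(p,98,0))
E
```

```text
{'clock': np.float64(0.0), 'qpos': array([-1.264,  0.522, -0.036,  1.6  ,  0.021,  1.021, -0.113]), 'qd': array([ 0.001, -0.   , -0.001, -0.   , -0.001, -0.002, -0.001]), 'joint_efforts': array([ 2.0000e-03, -9.2708e+01,  1.9810e+00, -3.6993e+01,  1.8000e-02,
        8.0000e-03,  0.0000e+00]), 'position': array([0.23 , 0.581, 0.208]), 'tool_rot': array([-3.14 ,  0.   ,  2.765]), 'force': array([-0.486,  0.129, -0.634]), 'moment': array([ 0.014, -0.021, -0.015]), 'finger_force': np.float64(0.0), 'grip_width': np.float64(0.085)}
side cam at [ 0.344 -0.749  0.869] fwd [ 0.158  0.736 -0.658]
basket 0.81 [270.3, 192.7, 312.6, 240.3] 466 [0.476 0.21  0.058] [0.421 0.171 0.001] [0.525 0.272 0.158]
basket_grip 0.72 [268.4, 189.5, 314.4, 240.3] 604 [0.488 0.222 0.057] [ 0.421  0.172 -0.002] [0.551 0.433 0.158]
drain_stand 0.67 [260.4, 169.2, 280.3, 206.0] 566 [0.433 0.391 0.072] [0.41  0.381 0.007] [0.461 0.429 0.102]
drain_stand 0.58 [325.2, 235.7, 389.0, 352.0] 4841 [ 0.569 -0.115  0.027] [ 0.5   -0.176  0.005] [0.637 0.012 0.244]
drip_tray 0.84 [322.3, 271.8, 383.7, 329.8] 2244 [ 0.572 -0.
[... 1086 characters left out ...]
0.372  0.004] [ 0.473 -0.326  0.017]
tray_lip 0.56 [326.9, 194.1, 379.8, 238.0] 2016 [ 0.573 -0.048  0.014] [ 0.518 -0.116  0.003] [0.632 0.016 0.049]
pot 0.56 [228.4, 226.6, 281.5, 278.9] 1139 [0.478 0.213 0.007] [ 0.409  0.156 -0.004] [0.536 0.282 0.063]
shaker 0.72 [327.9, 184.8, 406.6, 245.3] 3736 [ 0.57  -0.09   0.015] [ 0.499 -0.17  -0.001] [0.64  0.014 0.244]
shaker 0.67 [167.8, 252.2, 198.5, 278.1] 545 [0.431 0.402 0.097] [0.407 0.384 0.008] [0.458 0.435 0.105]
jar 0.57 [442.7, 225.7, 473.8, 248.9] 447 [ 0.526 -0.338  0.05 ] [ 0.498 -0.359  0.005] [ 0.548 -0.308  0.094]
jar_lid_a 0.9 [454.1, 254.4, 473.1, 276.0] 287 [ 0.45  -0.35   0.011] [ 0.427 -0.374  0.004] [ 0.474 -0.327  0.017]
```

```bash
python3 - <<'E'
from h import *
np.set_printoptions(precision=4,suppress=True)
ims=[]
for c,b,b2 in (("side",(250,180,335,265),(310,225,400,360)),("top",(220,215,300,290),(315,175,415,255))):
    f=dict(np.load(c+"0.npz"))
    def sel(b,lo,hi):
        m=np.zeros((480,640),bool);m[b[1]:b[3],b[0]:b[2]]=1
        p=pts(f,m);return p[(p[:,2]>lo)&(p[:,2]<hi)]
    def line(p,n):
        q=p[:,:2];m=np.median(q,0);u,s,v=np.linalg.svd(q-q.mean(0));t=(q-q.mean(0))@v[0]
        print(c,n,len(p),"mean",p.mean(0),"yaw",np.degrees(np.arctan2(v[0,1],v[0,0])),"ext",t.min(),t.max(),"mid",q.mean(0)+v[0]*(t.min()+t.max())/2,"rms",((q-q.mean(0))@v[1]).std())
    line(sel(b,.135,.17),"bar")
    p=sel(b,.05,.066);A=np.c_[2*p[:,:2],np.ones(len(p))];x=np.linalg.lstsq(A,(p[:,:2]**2).sum(1),rcond=None)[0]
    print(c,"potrim",len(p),x[:2],np.sqrt(x[2]+x[0]**2+x[1]**2))
    h=sel(b2,.2,.28); 
    for i in (0,1):
        xm=np.median(h[:,0]); q=h[h[:,0]<xm] if i==0 else h[h[:,0]>=xm]
        line(q,"rod%d"%i);print(" tip hi",q[q[:,2]>.245],"ymax",q[:,1].max())
    l=sel(b2,.034,.055);l=l[l[:,1]>np.percentile(l[:,1],50)-.02]
    line(l,"lip")
    # front edge
    bins=np.arange(.52,.635,.01);print("lip front",[(round(a,3),round(l[(abs(l[:,0]-a)<.005),1].max(),4)) for a in bins if (abs(l[:,0]-a)<.005).any()])
    for k,bb in ((0,b),(1,b2)):
        im=cv2.resize(f["pixels"][bb[1]:bb[3],bb[0]:bb[2],::-1],(390,290) if k==0 or c=="top" else (390,290));ims.append(im)
cv2.imwrite("pics/crops.png",np.vstack([np.hstack(ims[:2]),np.hstack(ims[2:])]))
cv2.imwrite("pics/full.png",np.hstack([cv2.imread("pics/side0.png")[:, 120:520],cv2.imread("pics/top0.png")[:,120:520]]))
E
```

```text
side bar 168 mean [0.4725 0.2139 0.1519] yaw -166.3438923440435 ext -0.05848875726828016 0.055316593279554106 mid [0.474  0.2143] rms 0.003001346657122142
side potrim 549 [0.4534 0.2708] 0.08677173877748101
side rod0 275 mean [ 0.5342 -0.1293  0.2288] yaw -90.04392192640276 ext -0.06223291894734644 0.03913304853440066 mid [ 0.5343 -0.1177] rms 0.00816930961820694
 tip hi [[ 0.5355 -0.0671  0.2542]
 [ 0.5373 -0.0682  0.2549]
 [ 0.5391 -0.0691  0.2553]
 [ 0.5328 -0.0695  0.2542]
 [ 0.5343 -0.0718  0.2558]
 [ 0.5362 -0.0724  0.256 ]
 [ 0.5387 -0.0708  0.2542]
 [ 0.5407 -0.0711  0.2541]
 [ 0.5326 -0.0707  0.2525]
 [ 0.5345 -0.0715  0.2529]
 [ 0.5363 -0.0725  0.2534]
 [ 0.5376 -0.075   0.2553]
 [ 0.5401 -0.0735  0.2536]
 [ 0.5327 -0.0706  0.2498]
 [ 0.5346 -0.0713  0.25  ]
 [ 0.5357 -0.0746  0.2527]
 [ 0.5376 -0.0756  0.2531]
 [ 0.5404 -0.0731  0.2505]
 [ 0.5344 -0.0725  0.2484]
 [ 0.5359 -0.0744  0.2497]
 [ 0.5374 -0.0764  0.2512]
 [ 0.5359 -0.0748  0.2474]
 [ 0.5379 -0.0751  0.2473]
 [ 0.5336 -0.0757  0.2459]
 [ 0.5303 -0.1286  0.2462]
 [ 0.5325 -0.1278  0.2451]
 [ 0.5278 -0.1304  0.245
[... 4646 characters left out ...]

 [ 0.5935 -0.143   0.2457]] ymax -0.0711909904173459
top lip 373 mean [ 0.559  -0.0162  0.0427] yaw 173.3163408349121 ext -0.08677862740098351 0.09815208784112855 mid [ 0.5534 -0.0155] rms 0.037086868886080954
lip front [(np.float64(0.52), np.float64(0.0215)), (np.float64(0.53), np.float64(0.0189)), (np.float64(0.54), np.float64(0.0192)), (np.float64(0.55), np.float64(0.0193)), (np.float64(0.56), np.float64(0.0168)), (np.float64(0.57), np.float64(0.0169)), (np.float64(0.58), np.float64(0.0144)), (np.float64(0.59), np.float64(0.0146)), (np.float64(0.6), np.float64(0.0146)), (np.float64(0.61), np.float64(0.0122)), (np.float64(0.62), np.float64(0.0123)), (np.float64(0.63), np.float64(0.0098))]
```

View pics/crops.png

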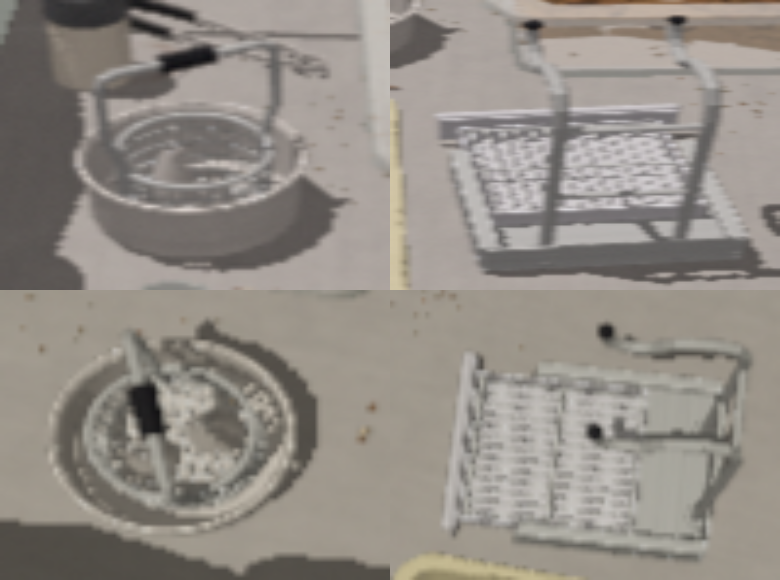

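View pics/full.png

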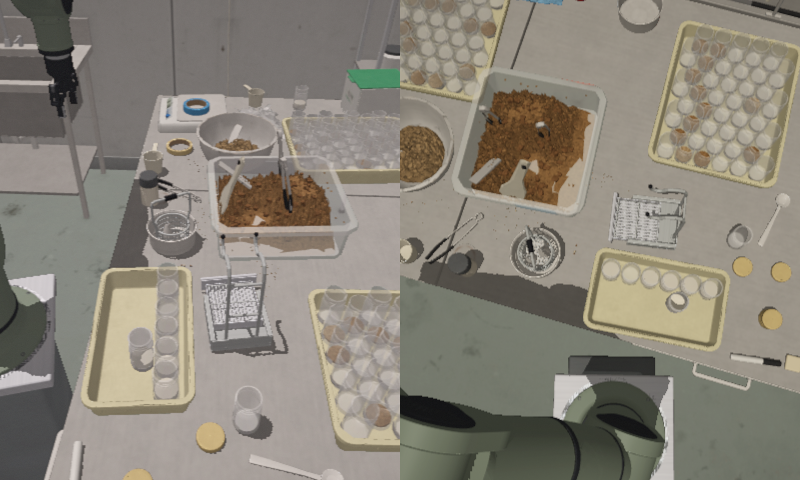

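```bash
python3 - <<'E'
from h import *
H=np.full((22,26),-1.)
for c in ("side","top"):
    f=dict(np.load(c+"0.npz"));p=pts(f,np.ones((480,640),bool))
    i=((p[:,0]-.30)//.02).astype(int);j=((p[:,1]+.22)//.02).astype(int)
    k=(i>=0)&(i<22)&(j>=0)&(j<26)
    # robust: 2nd highest not needed
    np.maximum.at(H,(i[k],j[k]),p[k,2])
print("y(cm) ",[round(-21+2*j) for j in range(26)])
for i in range(22): print("%.2f"%(.31+.02*i),' '.join("%3d"%round(100*x) for x in H[i]))
E
```

```text
y(cm)  [-21, -19, -17, -15, -13, -11, -9, -7, -5, -3, -1, 1, 3, 5, 7, 9, 11, 13, 15, 17, 19, 21, 23, 25, 27, 29]
0.31   1   1   8   7   1   1   1   1   1   2   1   1   1   1   6   6   0   0   0   1   0   1   0   0  -4 -84
0.33   1  10  10  10   9   1   1   1   1   1   1   1   1   3   7   6   1   0   1   1   1   0   0   1   0   0
0.35   1  10   9  10  10   1   1   1   1   1   1   1   1   4   7   0   0   0   1   0   0   1   0   0   1   1
0.37  10  10  10  10  10   1   1   1   1   1   1   1   1   6   7   0   0   0   1   1   1   1   0   0   0   1
0.39  10  10  10  10  10  10  10  10  10  10   1   1   1   6   6   0   1   1   1   0   1   1   1   1   1   1
0.41  10  10  10  10  10  10   4  10  11  10  10  10  10   7   7   1   0   1   1   6  14  15   6   6   5   1
0.43   7   6  10  11  10  10  10  10  10  10  10   4  10   7   6   1   1   0   6   6  15  16   7   7   6   0
0.45   6   6   7   6   6   6   6   6  10  10  10  10  10   6   6   1   1   1   6   7   7  16   5   7   7   6
0.47   0   1   0   1   6   7   6   6   6   7   7   6   6   7   1   1   1   1   6   7   6  16  16   7   7   6
0.49  
[... 710 characters left out ...]
11  13  13   1   1   2   2   5   5  12  13  13
0.63   1   1   4   4   5   5   5   5   4   3   4   5   1   0  12  12  12   2   1   2   3   3   4  14  13  11
0.65   1   0   1   0   0   0   0   3   4   1   4   5   0   1  12  12   1   2   2   2   2  24  24  23  19  13
0.67   0   0   0   0   1   0   0   1   1   0   0   0   0   0  12  12   2   2   1   2   2  24  24  23   4   7
0.69   1   0   0   0   0   0   1   1   0   1   0   1   0   1  12  12   2   2   2   2   2   3   3   3   4   7
0.71   7   6   6   0   1   0   0   0   0   1   1   0   1  11  12  12   2   2   2   3   2   3   2   2   4   5
0.73   6   6   7   7   6   7   6   1   0   1   1   0   0  12  12  12   2   2   3   3   3   3   3   1   3   5
```

Emit:
play_rows(plan=[[[0, 0, 0], [0, 0, 0.958], 1], [[0, 0, 0], [0, 0, 0.958], 1], [[0, 0, 0], [0, 0, 0.958], 1], [[0, 0, 0], [0, 0, 0.958], 1], [[0, 0, 0], [0, 0, 0.958], 1], [[0, 0, 0], [0, 0, 0.958], 1], [[0, 0, 0], [0, 0, 0.958], 1], [[0, 0, 0], [0, 0, 0.958], 1], [[0, 0, 0], [0, 0, 0.958], 1], [[-0.97, 0.7, 0], [0, 0, 0], 1], [[-0.97, 0.7, 0], [0, 0, 0], 1], [[-0.97, 0.7, 0], [0, 0, 0], 1], [[-0.97, 0.7, 0], [0, 0, 0], 1], [[-0.97, 0.7, 0], [0, 0, 0], 1], [[-0.97, 0.7, 0], [0, 0, 0], 1], [[-0.97, 0.7, 0], [0, 0, 0], 1], [[-0.97, 0.7, 0], [0, 0, 0], 1], [[-0.97, 0.7, 0], [0, 0, 0], 1], [[-0.97, 0.7, 0], [0, 0, 0], 1], [[-0.97, 0.7, 0], [0, 0, 0], 1]])

```text
clock: 3.5
position: [0.3955, 0.2958, 0.209]
tool_rot: [3.141, -0.0, 1.472]
force: [-0.1, 0.1, 1.1]
grip_width: 0.0001
finger_force: 0.0
```

```bash
python3 - <<'E'
from h import *
for c in ("side","top"):
    f=dict(np.load(c+"0.npz"));p=pts(f,np.ones((480,640),bool))
    p=p[(p[:,2]>.085)&(p[:,2]<.14)&(p[:,1]>0.02)&(p[:,1]<.3)]
    print(c,[(round(x,2),round(float(np.sort(q)[:3][-1]),3)) for x in np.arange(.55,.66,.01) if len(q:=p[abs(p[:,0]-x)<.005,1])>2])
E
```

```text
side [(np.float64(0.56), 0.123), (np.float64(0.57), 0.098), (np.float64(0.58), 0.093), (np.float64(0.59), 0.085), (np.float64(0.6), 0.083), (np.float64(0.61), 0.081), (np.float64(0.62), 0.079), (np.float64(0.63), 0.077), (np.float64(0.64), 0.074), (np.float64(0.65), 0.073)]
top [(np.float64(0.56), 0.122), (np.float64(0.57), 0.101), (np.float64(0.58), 0.093), (np.float64(0.59), 0.086), (np.float64(0.6), 0.084), (np.float64(0.61), 0.084), (np.float64(0.62), 0.081), (np.float64(0.63), 0.079), (np.float64(0.64), 0.077), (np.float64(0.65), 0.074)]
```

Emit:
play_rows(plan=[[[-0.88, 0.616, 0], [0, 0, 0], 1], [[-0.88, 0.616, 0], [0, 0, 0], 1], [[-0.88, 0.616, 0], [0, 0, 0], 1], [[-0.88, 0.616, 0], [0, 0, 0], 1], [[-0.88, 0.616, 0], [0, 0, 0], 1], [[-0.88, 0.616, 0], [0, 0, 0], 1], [[-0.88, 0.616, 0], [0, 0, 0], 1], [[-0.88, 0.616, 0], [0, 0, 0], 1], [[-0.88, 0.616, 0], [0, 0, 0], 1], [[-0.88, 0.616, 0], [0, 0, 0], 1], [[-0.88, 0.616, 0], [0, 0, 0], 1], [[0, 0, 0.5], [0, 0, 0], 1], [[0, 0, 1], [0, 0, 0], 1], [[0, 0, 1], [0, 0, 0], 1], [[0, 0, 1], [0, 0, 0], 1], [[0, 0, 1], [0, 0, 0], 1], [[0, 0, 1], [0, 0, 0], 1], [[0, 0, 1], [0, 0, 0], 1], [[0, 0, 0.35], [0, 0, 0], 1], [[0, 0, 0], [0, 0, 0], 1]])

```text
clock: 6.0
position: [0.5393, 0.0392, 0.0375]
tool_rot: [-3.141, 0.0, 1.472]
force: [-0.1, -0.3, 0.5]
grip_width: 0.0002
finger_force: 0.0
```

Emit:
play_rows(plan=[[[-0.3, 0, 0], [0, 0, 0], 1], [[-0.3, 0, 0], [0, 0, 0], 1], [[-0.3, 0, 0], [0, 0, 0], 1], [[-0.3, 0, 0], [0, 0, 0], 1], [[-0.3, 0, 0], [0, 0, 0], 1], [[-0.15, 0, 0], [0, 0, 0], 1], [[0, 0, 0], [0, 0, 0], 1]])

```text
clock: 6.88
position: [0.5355, -0.0023, 0.0377]
tool_rot: [-3.142, 0.0, 1.471]
force: [0.5, 0.5, -0.6]
grip_width: -0.0
finger_force: 0.0
```

Emit:
play_rows(plan=[[[-0.06, 0, 0], [0, 0, 0], 1], [[-0.06, 0, 0], [0, 0, 0], 1], [[-0.06, 0, 0], [0, 0, 0], 1]])

```text
clock: 7.25
position: [0.5351, -0.0065, 0.0376]
tool_rot: [-3.141, 0.0, 1.472]
force: [0.4, -0.6, -0.1]
grip_width: -0.0003
finger_force: 0.0
```

```bash
python3 - <<'E'
from h import *
print(bot.observe()["force"])
f=grab_frame("top");p=pts(f,np.ones((480,640),bool));p=p[(p[:,2]>.034)&(p[:,2]<.055)&(p[:,1]<.07)&(p[:,1]>-.06)]
print([(round(x,2),round(float(p[abs(p[:,0]-x)<.005,1].max()),4)) for x in np.arange(.51,.64,.01) if (abs(p[:,0]-x)<.005).any()])
E
```

```text
[ 0.4014034  -0.61972635 -0.11946554]
[]
```

Emit:
play_rows(plan=[[[-0.06, 0, 0], [0, 0, 0], 1], [[-0.06, 0, 0], [0, 0, 0], 1], [[-0.06, 0, 0], [0, 0, 0], 1]])

```text
clock: 7.68
position: [0.5346, -0.0111, 0.0377]
tool_rot: [-3.142, 0.0, 1.471]
force: [0.3, 0.6, 0.4]
grip_width: 0.0003
finger_force: 0.0
```

```bash
python3 - <<'E'
from h import *
for c in ("side","top"):
    f=grab_frame(c);save(f,c+"1.png");p=pts(f,np.ones((480,640),bool));p=p[(p[:,2]>.034)&(p[:,2]<.055)&(p[:,1]<.07)&(p[:,1]>-.06)]
    print(c,[(round(x,2),round(float(p[abs(p[:,0]-x)<.005,1].max()),4)) for x in np.arange(.51,.65,.01) if (abs(p[:,0]-x)<.005).any()])
a=cv2.imread("pics/side1.png")[150:400,220:520];b=cv2.imread("pics/top1.png")[120:370,220:520]
cv2.imwrite("pics/c1.png",cv2.resize(np.hstack([a,b]),(800,333)))
E
```

```text
side [(np.float64(0.51), 0.0206), (np.float64(0.52), 0.021), (np.float64(0.53), 0.0186), (np.float64(0.55), 0.0058), (np.float64(0.56), 0.0145), (np.float64(0.57), 0.013), (np.float64(0.58), 0.0124), (np.float64(0.59), 0.0129), (np.float64(0.6), 0.0107), (np.float64(0.61), 0.0113), (np.float64(0.62), 0.0125), (np.float64(0.63), 0.0072), (np.float64(0.64), 0.0102), (np.float64(0.65), 0.0042)]
top []
```

View pics/c1.png

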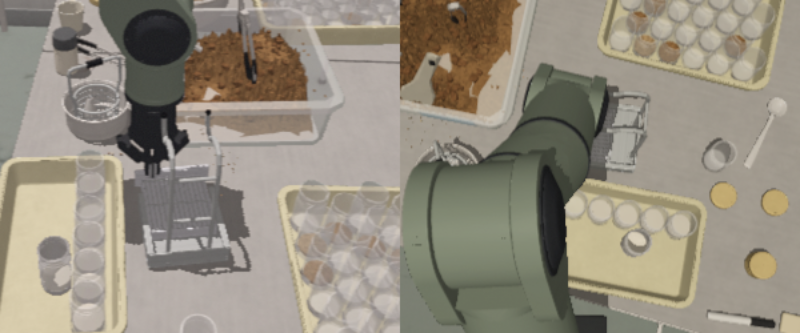

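```bash
python3 - <<'E'
import cv2,numpy as np
a=cv2.imread("pics/side0.png")[225:345,300:400];b=cv2.imread("pics/side1.png")[225:345,300:400]
cv2.imwrite("pics/c2.png",cv2.resize(np.hstack([a,b]),(800,480),interpolation=cv2.INTER_CUBIC))
E
```

```text
(no output)
```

View pics/c2.png

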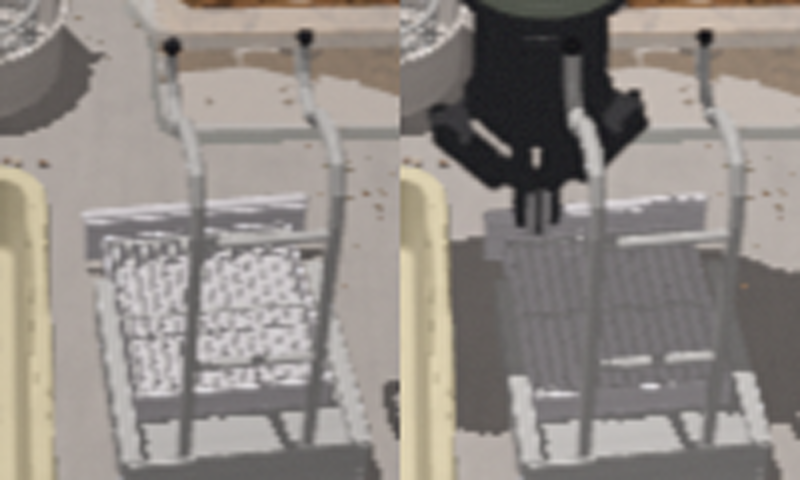

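```bash
python3 - <<'E'
from h import *
s=bot.observe();print(s["position"],s["force"],s["clock"])
f=grab_frame("side");m=np.zeros((480,640),bool);m[255:290,310:350]=1
K=f["camera_matrix"]
for P in ([.5346,-.0111,.0377],[.5346,-.0111,.0237],[.5346,-.0111,.0517],[.5346,-.0111,.0917]):
    c=f["R"]@np.array(P)+f["t"];u=K@c;print(P,u[:2]/u[2],c[2])
np.set_printoptions(precision=3,suppress=True,linewidth=150)
for v in range(262,290,2):
    mm=np.zeros((480,640),bool);mm[v,326:344:3]=1;print(v,[tuple(np.round(q,3).tolist()) for q in pts(f,mm)], f["pixels"][v,334])
E
```

```text
[ 0.53462939 -0.01122131  0.03765597] [-0.10727689  0.24806748  0.21721593] 7.775
[0.5346, -0.0111, 0.0377] [333.01560533 287.01661693] 1.1206931988110609
[0.5346, -0.0111, 0.0237] [332.89887323 290.93707942] 1.12991068303288
[0.5346, -0.0111, 0.0517] [333.13427355 283.03112955] 1.111475714589242
[0.5346, -0.0111, 0.0917] [333.4844342  271.27093948] 1.0851400453840445
262 [(0.546, 0.116, -0.003), (0.519, -0.027, 0.14), (0.527, -0.026, 0.138), (0.54, -0.001, 0.111), (0.54, -0.029, 0.138), (0.547, -0.029, 0.137)] [151 144 139]
264 [(0.517, -0.007, 0.115), (0.52, -0.026, 0.133), (0.526, -0.028, 0.134), (0.539, -0.007, 0.111), (0.54, -0.028, 0.13), (0.546, -0.032, 0.133)] [155 146 142]
266 [(0.516, -0.012, 0.114), (0.52, -0.028, 0.128), (0.526, -0.028, 0.128), (0.539, -0.008, 0.105), (0.541, -0.027, 0.123), (0.548, -0.027, 0.122)] [108 101  98]
268 [(0.516, -0.014, 0.11), (0.521, -0.021, 0.115), (0.528, -0.021, 0.114), (0.537, -0.014, 0.104), (0.542, -0.024, 0.114), (0.548, -0.026, 0.114)] [31 29 32]
270 [(0.514, -0.021, 0.11), (0.522, -0.02, 0.107), (0.528, -0.022, 0.108), (0.537, -0.01
[... 750 characters left out ...]
(0.529, -0.023, 0.076), (0.536, -0.023, 0.074), (0.544, -0.018, 0.067), (0.559, 0.009, 0.036)] [64 63 63]
282 [(0.522, 0.011, 0.035), (0.53, 0.01, 0.034), (0.528, -0.024, 0.07), (0.536, -0.024, 0.068), (0.552, 0.007, 0.032), (0.56, 0.009, 0.029)] [54 53 55]
284 [(0.522, 0.009, 0.03), (0.53, 0.01, 0.027), (0.536, 0.004, 0.032), (0.544, 0.006, 0.028), (0.55, 0.002, 0.031), (0.559, 0.005, 0.026)] [121 116 119]
286 [(0.521, 0.004, 0.028), (0.528, 0.002, 0.029), (0.535, 0.001, 0.028), (0.544, 0.005, 0.022), (0.552, 0.007, 0.018), (0.559, 0.005, 0.018)] [112 109 110]
288 [(0.521, 0.003, 0.022), (0.527, -0.003, 0.028), (0.538, 0.01, 0.011), (0.545, 0.009, 0.01), (0.559, 0.006, 0.011)] [124 120 123]
```

```bash
python3 - <<'E'
from h import *
np.set_printoptions(precision=3,suppress=True)
for n in ("side0.npz",None):
    f=dict(np.load(n)) if n else grab_frame("side")
    p=pts(f,np.ones((480,640),bool)); c=np.array([.23,.581]) if n else np.array([.5346,-.0111])
    q=p[(np.hypot(*(p[:,:2]-c).T)<.08)&(p[:,2]>.06)&(p[:,2]<.5)]
    for z in np.arange(.06,.36,.02):
        s=q[(q[:,2]>=z)&(q[:,2]<z+.02)]
        if len(s)>3: print(n,round(z,2),len(s),s.min(0)-[*c,0],s.max(0)-[*c,0])
E
```

```text
side0.npz 0.24 75 [-0.027 -0.059  0.242] [0.029 0.048 0.26 ]
side0.npz 0.26 107 [-0.025 -0.059  0.26 ] [0.03  0.047 0.28 ]
side0.npz 0.28 121 [-0.036 -0.076  0.28 ] [0.039 0.064 0.3  ]
side0.npz 0.3 184 [-0.036 -0.074  0.3  ] [0.04  0.065 0.32 ]
side0.npz 0.32 219 [-0.035 -0.074  0.32 ] [0.038 0.061 0.34 ]
side0.npz 0.34 129 [-0.034 -0.069  0.341] [0.038 0.056 0.36 ]
None 0.06 111 [-0.069 -0.043  0.06 ] [0.015 0.047 0.08 ]
None 0.08 72 [-0.012 -0.015  0.08 ] [0.014 0.008 0.1  ]
None 0.1 188 [-0.039 -0.017  0.1  ] [0.037 0.013 0.12 ]
None 0.12 199 [-0.057 -0.021  0.12 ] [0.055 0.018 0.14 ]
None 0.14 343 [-0.061 -0.022  0.14 ] [0.062 0.018 0.16 ]
None 0.16 191 [-0.046 -0.024  0.16 ] [0.049 0.01  0.18 ]
None 0.18 118 [-0.036 -0.04   0.181] [0.037 0.005 0.2  ]
None 0.2 217 [-0.036 -0.04   0.2  ] [0.035 0.005 0.22 ]
None 0.22 239 [-0.036 -0.079  0.22 ] [0.032 0.006 0.24 ]
None 0.24 244 [-0.046 -0.067  0.241] [0.045 0.001 0.26 ]
None 0.26 354 [-0.046 -0.05   0.26 ] [0.047 0.009 0.28 ]
None 0.28 349 [-0.044 -0.048  0.28 ] [0.043 0.007 0.3  ]
None 0.3 361 [-0.045 -0.048  0.3  ] [0.044 0.007 0.32 ]
None 0.32 177 [-0.044 -0.057  0.32 ] [ 0.039 -0.006  0.34 ]
None 0.34 292 [-0.056 -0.064  0.34 ] [ 0.035 -0.039  0.36 ]
```

Emit:
play_rows(plan=[[[0.7, 0, 0], [0, 0, 0], 1], [[0.7, 0, 0], [0, 0, 0], 1], [[0.6, 0, 0], [0, 0, 0], 1], [[0, 0, 0.4], [0, 0, 0], 1], [[0, 0, 0.4], [0, 0, 0], 1], [[0, 0, 0.4], [0, 0, 0], 1], [[0, 0, 0.4], [0, 0, 0], 1], [[0, 0, 0], [0, 0, 0], 1], [[-0.3, 0, 0], [0, 0, 0], 1], [[-0.3, 0, 0], [0, 0, 0], 1], [[-0.3, 0, 0], [0, 0, 0], 1], [[-0.3, 0, 0], [0, 0, 0], 1], [[-0.3, 0, 0], [0, 0, 0], 1], [[-0.15, 0, 0], [0, 0, 0], 1]])

```text
clock: 9.62
position: [0.5356, -0.0029, -0.0022]
tool_rot: [3.141, 0.0, 1.471]
force: [-0.1, 1.8, 1.6]
grip_width: 0.0002
finger_force: 0.8
```

```bash
cat > lip.py <<'E'
from h import *
print(bot.observe()["force"])
f=grab_frame("side");m=np.zeros((480,640),bool);m[225:345,300:400]=1
p=pts(f,m);p=p[(p[:,2]>.036)&(p[:,2]<.050)&(p[:,1]<.045)&(p[:,1]>-.06)]
print([(round(x,2),round(float(p[abs(p[:,0]-x)<.005,1].max()),4)) for x in np.arange(.51,.65,.01) if (abs(p[:,0]-x)<.005).any()])
E
python3 lip.py
```

```text
[-0.07098331  1.80418547  1.59922956]
[(np.float64(0.51), -0.0157), (np.float64(0.52), -0.0076), (np.float64(0.53), -0.0064), (np.float64(0.54), -0.0104), (np.float64(0.55), -0.0083), (np.float64(0.56), -0.0174), (np.float64(0.57), -0.0191), (np.float64(0.58), -0.0263), (np.float64(0.59), -0.0256), (np.float64(0.6), -0.0258), (np.float64(0.61), -0.0297), (np.float64(0.62), -0.0279), (np.float64(0.63), -0.0305), (np.float64(0.64), -0.0312)]
```

Emit:
play_rows(plan=[[[-0.06, 0, 0], [0, 0, 0], 1], [[-0.06, 0, 0], [0, 0, 0], 1], [[-0.06, 0, 0], [0, 0, 0], 1]])

```text
clock: 10.05
position: [0.5351, -0.0067, -0.0024]
tool_rot: [-3.142, -0.0, 1.472]
force: [0.5, 1.0, 0.9]
grip_width: -0.0002
finger_force: 0.8
```

Emit:
play_rows(plan=[[[-0.06, 0, 0], [0, 0, 0], 1], [[-0.06, 0, 0], [0, 0, 0], 1]])

```text
clock: 10.3
position: [0.535, -0.0075, -0.0023]
tool_rot: [-3.141, -0.002, 1.473]
force: [1.0, 19.8, 2.3]
grip_width: -0.0001
finger_force: 9.7
```

Emit:
play_rows(plan=[[[0.6, 0, 0], [0, 0, 0], 1], [[0.6, 0, 0], [0, 0, 0], 1], [[0, 0, -0.94], [0, 0, 0], 1], [[0, 0, -0.94], [0, 0, 0], 1], [[0, 0, -0.94], [0, 0, 0], 1], [[0, 0, -0.94], [0, 0, 0], 1], [[0, 0, -0.94], [0, 0, 0], 1], [[0, 0, -0.94], [0, 0, 0], 1], [[0, 0, -0.94], [0, 0, 0], 1], [[0, 0, -0.94], [0, 0, 0], 1], [[0, 0, -0.94], [0, 0, 0], 1], [[0.93, -0.42, 0], [0, 0, 0], -1], [[0.93, -0.42, 0], [0, 0, 0], -1], [[0.93, -0.42, 0], [0, 0, 0], -1], [[0.93, -0.42, 0], [0, 0, 0], -1], [[0.93, -0.42, 0], [0, 0, 0], -1], [[0.93, -0.42, 0], [0, 0, 0], -1], [[0.93, -0.42, 0], [0, 0, 0], -1], [[0.93, -0.42, 0], [0, 0, 0], -1], [[0, 0, 0], [0, 0, 0], -1]])

```text
clock: 12.8
position: [0.4717, 0.2158, 0.209]
tool_rot: [-3.141, -0.0, 1.475]
force: [0.3, -1.6, -0.5]
grip_width: 0.0852
finger_force: 0.0
```

Emit:
play_rows(plan=[[[0, 0, 0], [0, 0, -0.98], -1], [[0, 0, 0], [0, 0, -0.98], -1], [[0, 0, 0], [0, 0, -0.98], -1], [[0, 0, 0], [0, 0, -0.98], -1], [[0, 0, 0], [0, 0, -0.98], -1], [[0, 0, 0], [0, 0, -0.98], -1], [[0, 0, 0], [0, 0, -0.98], -1], [[0, 0, 0], [0, 0, -0.98], -1], [[0, 0, 0], [0, 0, -0.98], -1], [[0, 0, 0], [0, 0, -0.98], -1], [[0, 0, 0], [0, 0, -0.98], -1], [[0, 0, 0], [0, 0, -0.98], -1], [[0, 0, 0], [0, 0, -0.98], -1], [[0, 0, 0], [0, 0, 0], -1]])

```text
clock: 14.55
position: [0.4727, 0.2131, 0.2091]
tool_rot: [-3.141, -0.0, -2.902]
force: [0.8, -0.3, 0.3]
grip_width: 0.0851
finger_force: 0.0
```

```bash
python3 lip.py; python3 - <<'E'
from h import *
np.set_printoptions(precision=3,suppress=True)
s=bot.observe();print(s["position"],s["tool_rot"],s["qpos"],s["clock"])
f=grab_frame("side");save(f,"side2.png");p=pts(f,np.ones((480,640),bool));c=s["position"][:2]
q=p[(np.hypot(*(p[:,:2]-c).T)<.075)]
for z in np.arange(.14,.32,.01):
    t=q[(q[:,2]>=z)&(q[:,2]<z+.01)]
    if len(t)>3: print(round(z,2),len(t),t.min(0)-[*c,0],t.max(0)-[*c,0])
b=f["pixels"];m=np.zeros((480,640),bool);m[180:265,250:335]=1
dark=(b.max(2)<60)&m; t=pts(f,dark);t=t[(t[:,2]>.135)&(t[:,2]<.17)];print("sleeve",len(t),t.mean(0),t.min(0),t.max(0))
cv2.imwrite("pics/c3.png",cv2.resize(b[120:290,200:400,::-1],(600,510)))
E
```

```text
[ 0.82865717 -0.3133911   0.33102296]
[(np.float64(0.51), -0.0193), (np.float64(0.52), -0.021), (np.float64(0.53), -0.0203), (np.float64(0.54), -0.02), (np.float64(0.55), -0.0225), (np.float64(0.56), -0.0214), (np.float64(0.57), -0.03), (np.float64(0.58), -0.0276), (np.float64(0.59), -0.0276), (np.float64(0.6), -0.0268), (np.float64(0.61), -0.0308), (np.float64(0.62), -0.03), (np.float64(0.63), -0.0318), (np.float64(0.64), -0.0325)]
[0.473 0.213 0.209] [-3.141 -0.    -2.905] [-0.509  0.353 -0.038  1.877  0.017  0.912  1.254] 14.6
0.14 36 [-0.053 -0.014  0.142] [0.056 0.016 0.15 ]
0.15 120 [-0.05 -0.01  0.15] [0.053 0.015 0.16 ]
0.16 5 [-0.015 -0.003  0.16 ] [0.015 0.006 0.16 ]
0.24 25 [-0.019 -0.05   0.243] [0.022 0.045 0.25 ]
0.25 65 [-0.021 -0.057  0.25 ] [0.02  0.047 0.26 ]
0.26 60 [-0.02  -0.058  0.261] [0.02  0.047 0.27 ]
0.27 64 [-0.02  -0.057  0.27 ] [0.021 0.054 0.28 ]
0.28 28 [-0.022 -0.059  0.28 ] [0.01  0.045 0.289]
0.29 88 [-0.028 -0.074  0.29 ] [0.03  0.069 0.3  ]
0.3 87 [-0.027 -0.074  0.3  ] [0.03  0.069 0.31 ]
0.31 98 [-0.027 -0.074  0.31 ] [0.029 0.066 0.32 ]
sleeve 52 [0.473 0.212 0.155] [0.457 0.205 0.148] [0.487 0.222 0.16 ]
```

View pics/c3.png

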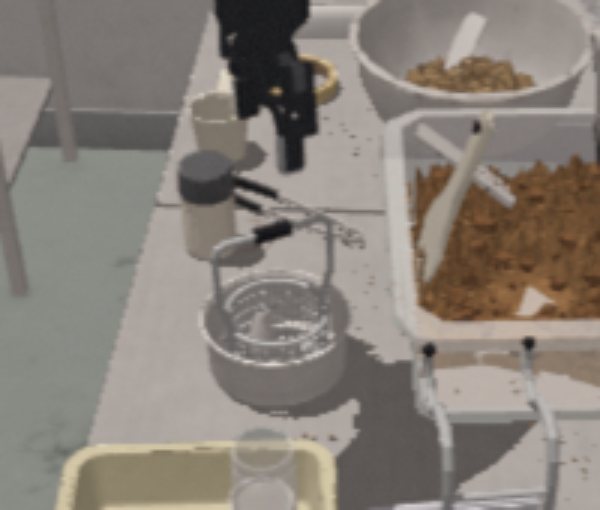

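Emit:
play_rows(plan=[[[0, 0.1, 0.4], [0, 0, 0], -1], [[0, 0, 0.8], [0, 0, 0], -1], [[0, 0, 0.8], [0, 0, 0], -1], [[0, 0, 0.8], [0, 0, 0], -1], [[0, 0, 0.8], [0, 0, 0], -1], [[0, 0, 0.68], [0, 0, 0], -1], [[0, 0, 0], [0, 0, 0], 0.3], [[0, 0, 0], [0, 0, 0], 1], [[0, 0, 0], [0, 0, 0], 1], [[0, 0, 0], [0, 0, 0], 1], [[0, 0, 0], [0, 0, 0], 1], [[0, 0, 0], [0, 0, 0], 1]], newtons=50)

```text
clock: 16.15
position: [0.4723, 0.2164, 0.1026]
tool_rot: [3.141, 0.001, -2.901]
force: [0.2, 2.9, 5.9]
grip_width: 0.0135
finger_force: 48.8
```

Emit:
play_rows(plan=[[[0, 0, -0.2], [0, 0, 0], 1], [[0, 0, -0.4], [0, 0, 0], 1], [[0, 0, -0.6], [0, 0, 0], 1], [[0, 0, -0.6], [0, 0, 0], 1], [[0, 0, -0.6], [0, 0, 0], 1], [[0, 0, -0.6], [0, 0, 0], 1], [[0, 0, -0.6], [0, 0, 0], 1], [[0, 0, -0.6], [0, 0, 0], 1], [[0, 0, -0.6], [0, 0, 0], 1], [[0, 0, -0.6], [0, 0, 0], 1], [[0, 0, -0.6], [0, 0, 0], 1], [[0, 0, 0], [0, 0, 0], 1], [[0, 0, 0], [0, 0, 0], 1]])

```text
clock: 17.77
position: [0.4718, 0.2158, 0.2518]
tool_rot: [-3.141, -0.001, -2.901]
force: [-0.1, -1.0, -2.4]
grip_width: 0.0137
finger_force: 48.7
```

```bash
cat > bar.py <<'E'
from h import *
import sys
np.set_printoptions(precision=4,suppress=True)
s=bot.observe();print(s["position"],s["tool_rot"],s["force"],s["clock"],s["grip_width"])
f=grab_frame("side");save(f,sys.argv[1]);p=pts(f,np.ones((480,640),bool));g=s["position"]
yaw=s["tool_rot"][2];a=np.array([np.cos(yaw),np.sin(yaw)]);n=np.array([-a[1],a[0]])
d=p[:,:2]-g[:2];t=d@a;w=d@n
# bare bar pieces either side of sleeve, and side wires
for lo,hi in ((-.046,-.024),(.024,.046)):
    k=(t>lo)&(t<hi)&(abs(w)<.02)&(p[:,2]>g[2]+.02)&(p[:,2]<g[2]+.075)
    print("bar t",lo,hi,k.sum(),"w",np.percentile(w[k],[5,50,95]) if k.sum() else 0,"z",np.percentile(p[k,2],[5,50,95]) if k.sum() else 0)
k=(abs(abs(t)-.054)<.015)&(abs(w)<.03)&(p[:,2]>g[2]-.03)&(p[:,2]<g[2]+.03)
print("wires t:",np.percentile(t[k&(t<0)],[5,50,95]) if (k&(t<0)).any() else 0,np.percentile(t[k&(t>0)],[5,50,95]) if (k&(t>0)).any() else 0)
k=(np.hypot(t,w)<.06)&(p[:,2]<g[2])&(p[:,2]>g[2]-.14);print("lowest basket z",np.percentile(p[k,2],[1,3]) if k.any() else 0)
E
python3 bar.py side3.png; python3 -c "
import cv2;b=cv2.imread('pics/side3.png');cv2.imwrite('pics/c4.png',cv2.resize(b[120:290,200:400],(600,510)))"
```

```text
[0.4718 0.2158 0.2518] [-3.1414 -0.0006 -2.9007] [-0.1445 -0.9803 -2.4444] 17.775 0.01372006249661873
bar t -0.046 -0.024 19 w [-0.0002  0.0031  0.0058] z [0.2989 0.3021 0.3048]
bar t 0.024 0.046 29 w [-0.0006  0.0033  0.0052] z [0.2968 0.3018 0.3058]
wires t: [-0.0567 -0.0529 -0.0476] [0.0462 0.0524 0.0557]
lowest basket z [0.1512 0.152 ]
```

View pics/c4.png

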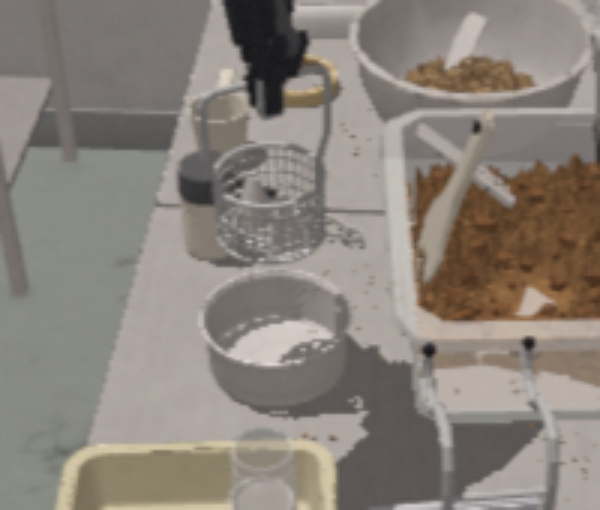

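Emit:
play_rows(plan=[[[0, 0, 0], [0, 0, 0.565], 1], [[0, 0, 0], [0, 0, 0.565], 1], [[0, 0, 0], [0, 0, 0.565], 1], [[0, 0, 0], [0, 0, 0.565], 1], [[-0.23, -0.36, 0], [0, 0, 0], 1], [[-0.458, -0.725, 0], [0, 0, 0], 1], [[-0.458, -0.725, 0], [0, 0, 0], 1], [[-0.458, -0.725, 0], [0, 0, 0], 1], [[-0.458, -0.725, 0], [0, 0, 0], 1], [[-0.458, -0.725, 0], [0, 0, 0], 1], [[-0.458, -0.725, 0], [0, 0, 0], 1], [[-0.458, -0.725, 0], [0, 0, 0], 1], [[-0.458, -0.725, 0], [0, 0, 0], 1], [[-0.458, -0.725, 0], [0, 0, 0], 1], [[-0.458, -0.725, 0], [0, 0, 0], 1], [[-0.23, -0.36, 0], [0, 0, 0], 1], [[0, 0, 0.58], [0, 0, 0], 1], [[0, 0, 0.58], [0, 0, 0], 1], [[0, 0, 0], [0, 0, 0], 1], [[0, 0, 0], [0, 0, 0], 1]])

```text
clock: 20.32
position: [0.5779, 0.0057, 0.2232]
tool_rot: [3.142, -0.0, 3.044]
force: [-0.4, -0.1, -3.1]
grip_width: 0.0137
finger_force: 48.8
```

```bash
python3 bar.py side4.png; python3 -c "
import cv2;b=cv2.imread('pics/side4.png');cv2.imwrite('pics/c5.png',cv2.resize(b[170:340,250:450],(600,510)))"
```

```text
[0.5779 0.0057 0.2232] [ 3.1415 -0.0001  3.0441] [-0.3973 -0.1294 -3.1295] 20.325 0.013685737752908019
bar t -0.046 -0.024 34 w [-0.0001  0.0027  0.0049] z [0.2703 0.274  0.2762]
bar t 0.024 0.046 35 w [-0.0007  0.0025  0.0054] z [0.2708 0.2742 0.2758]
wires t: [-0.0573 -0.0533 -0.0482] [0.0469 0.0517 0.0559]
lowest basket z [0.1228 0.1239]
```

View pics/c5.png

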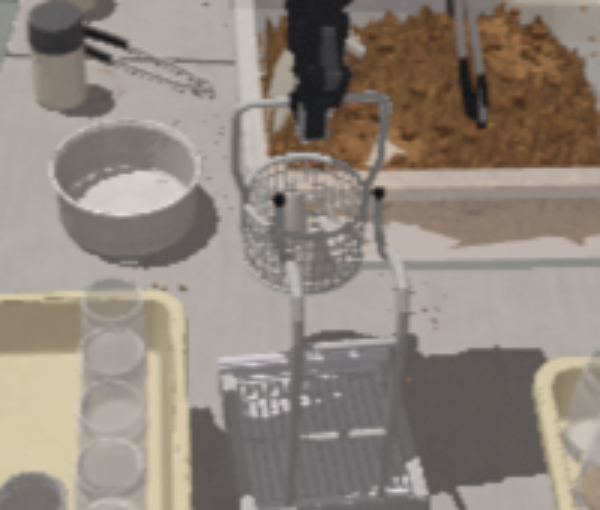

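Emit:
play_rows(plan=[[[0, -0.5, 0], [0, 0, 0], 1], [[0, -0.5, 0], [0, 0, 0], 1], [[0, -0.5, 0], [0, 0, 0], 1], [[0, -0.5, 0], [0, 0, 0], 1], [[0, -0.5, 0], [0, 0, 0], 1], [[0, -0.5, 0], [0, 0, 0], 1], [[0, -0.5, 0], [0, 0, 0], 1], [[0, -0.53, 0], [0, 0, 0], 1], [[0, 0, 0], [0, 0, 0], 1]])

```text
clock: 21.5
position: [0.5678, -0.0963, 0.2232]
tool_rot: [-3.141, -0.0, 3.042]
force: [0.0, 0.6, -1.9]
grip_width: 0.0136
finger_force: 48.8
```

```bash
python3 bar.py side5.png; python3 -c "
import cv2;b=cv2.imread('pics/side5.png');cv2.imwrite('pics/c6.png',cv2.resize(b[200:350,290:410],(640,800))[:600])"
```

```text
[ 0.5678 -0.0963  0.2232] [-3.1412 -0.      3.0418] [ 0.0176  0.6447 -1.8769] 21.5 0.013562212811721725
bar t -0.046 -0.024 33 w [-0.0186  0.0021  0.0052] z [0.2486 0.2739 0.2771]
bar t 0.024 0.046 50 w [-0.0189  0.0018  0.0045] z [0.2464 0.2735 0.2764]
wires t: [-0.0576 -0.0538 -0.0514] [0.0468 0.0525 0.0561]
lowest basket z [0.1225 0.1235]
```

View pics/c6.png

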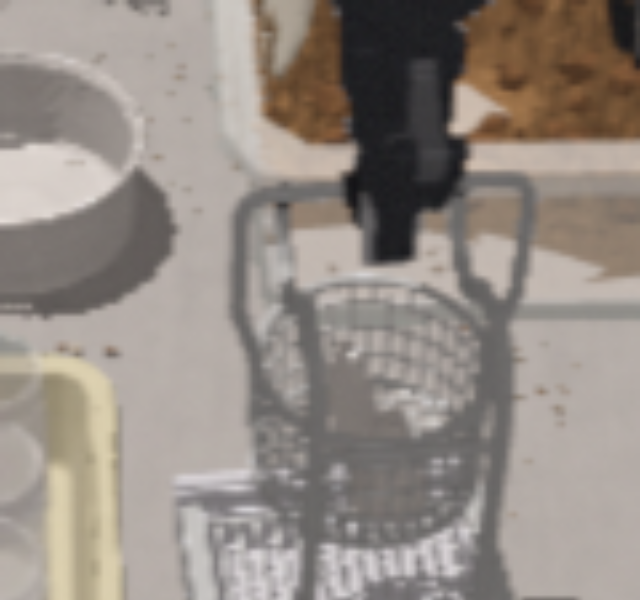

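Emit:
play_rows(plan=[[[0, 0, 0.3], [0, 0, 0], 1], [[0, 0, 0.3], [0, 0, 0], 1], [[0, 0, 0.3], [0, 0, 0], 1], [[0, 0, 0.3], [0, 0, 0], 1], [[0, 0, 0.2], [0, 0, 0], 1], [[0, 0, 0.1], [0, 0, 0], 1], [[0, 0, 0.05], [0, 0, 0], 1], [[0, 0, 0], [0, 0, 0], 1]])

```text
clock: 22.55
position: [0.568, -0.095, 0.1845]
tool_rot: [3.142, 0.0, 3.043]
force: [-0.4, 0.6, -2.2]
grip_width: 0.0139
finger_force: 48.8
```

```bash
python3 bar.py side6.png
```

```text
[ 0.568  -0.095   0.1845] [3.1416 0.0001 3.0434] [-0.404   0.5869 -2.2313] 22.55 0.013899656213152463
bar t -0.046 -0.024 78 w [-0.0193  0.0001  0.0135] z [0.2228 0.2352 0.252 ]
bar t 0.024 0.046 102 w [-0.0188 -0.0019  0.0076] z [0.2238 0.2356 0.2532]
wires t: [-0.058  -0.0537 -0.0476] [0.0466 0.0518 0.0559]
lowest basket z [0.0844 0.0852]
```

Emit:
play_rows(plan=[[[0, 0, 0.06], [0, 0, 0], 1], [[0, 0, 0.06], [0, 0, 0], 1], [[0, 0, 0], [0, 0, 0], 1]])

```text
clock: 22.98
position: [0.568, -0.0949, 0.1813]
tool_rot: [-3.142, -0.0, 3.044]
force: [0.9, -0.3, -2.6]
grip_width: 0.0136
finger_force: 48.8
```

Emit:
play_rows(plan=[[[0, 0, 0.06], [0, 0, 0], 1], [[0, 0, 0.04], [0, 0, 0], 1], [[0, 0, 0], [0, 0, 0], 1]])

```text
clock: 23.35
position: [0.5682, -0.095, 0.1794]
tool_rot: [3.142, 0.001, 3.043]
force: [-2.7, 0.8, 6.5]
grip_width: 0.0137
finger_force: 49.7
```

Emit:
play_rows(plan=[[[0, 0, 0], [0, 0, 0], 0.5], [[0, 0, 0], [0, 0, 0], 0.3], [[0, 0, 0], [0, 0, 0], 0.1], [[0, 0, 0], [0, 0, 0], 0.1], [[0, 0, 0], [0, 0, 0], 0.1], [[0, 0, 0], [0, 0, 0], 0.1]])

```text
clock: 24.1
position: [0.568, -0.0949, 0.1789]
tool_rot: [3.142, -0.0, 3.043]
force: [-0.5, 0.3, -0.4]
grip_width: 0.0384
finger_force: 0.0
```

```bash
python3 bar.py side7.png; python3 -c "
import cv2;b=cv2.imread('pics/side7.png');cv2.imwrite('pics/c7.png',cv2.resize(b[200:350,290:410],(480,600)))"
```

```text
[ 0.568  -0.0949  0.1789] [ 3.1416 -0.      3.0434] [-0.4806  0.2778 -0.3997] 24.1 0.038371787946733855
bar t -0.046 -0.024 76 w [-0.0193 -0.0003  0.0143] z [0.2227 0.2317 0.2522]
bar t 0.024 0.046 96 w [-0.019  -0.0017  0.0091] z [0.2248 0.2314 0.2522]
wires t: [-0.0583 -0.0536 -0.0467] [0.0463 0.0515 0.0556]
lowest basket z [0.0779 0.0801]
```

View pics/c7.png

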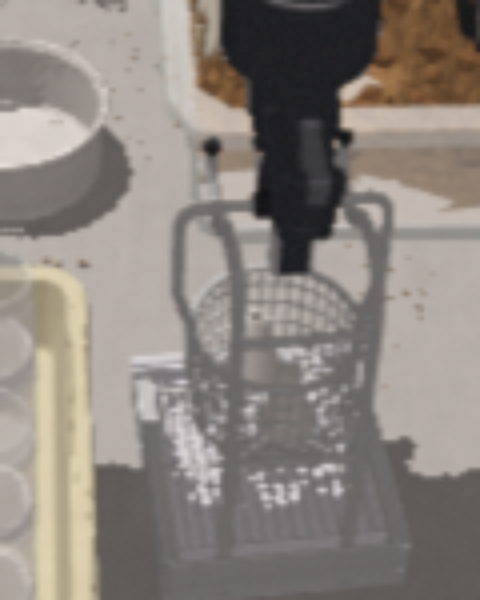

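Emit:
play_rows(plan=[[[0, 0, -0.2], [0, 0, 0], 0.1], [[0, 0, -0.4], [0, 0, 0], 0.1], [[0, 0, -0.6], [0, 0, 0], 0.1], [[0, 0, -0.8], [0, 0, 0], 0.1], [[0, 0, -0.8], [0, 0, 0], 0.1], [[0, 0, -0.8], [0, 0, 0], 0.1], [[0, 0, -0.8], [0, 0, 0], 0.1], [[0, 0, 0], [0, 0, 0], 0.1], [[0, 0, 0], [0, 0, 0], 0.1], [[0, 0, 0], [0, 0, 0], 0.1], [[0, 0, 0], [0, 0, 0], 0.1], [[0, 0, 0], [0, 0, 0], 0.1]])

```text
clock: 25.65
position: [0.5679, -0.095, 0.2887]
tool_rot: [-3.142, -0.0, 3.043]
force: [1.0, -0.6, -0.7]
grip_width: 0.0382
finger_force: 0.0
```

```bash
python3 lip.py; python3 -c "
from h import *
f=grab_frame('side');b=f['pixels'][:,:,::-1];cv2.imwrite('pics/c8.png',cv2.resize(b[200:350,290:410],(480,600)))
m=np.zeros((480,640),bool);m[200:350,290:410]=1;p=pts(f,m);d=p-[.568,-.095,.2297]
t=d[:,:2]@[.995,-.099];w=d[:,:2]@[.099,.995]
for s in (1,-1):
  k=(abs(s*t-.0465)<.006)&(abs(w)<.03)&(abs(d[:,2])<.02);print(k.sum(),np.median(w[k]),np.percentile(p[k,2],[50,90]))
"
```

```text
[ 0.97320869 -0.56802974 -0.68204937]
[(np.float64(0.51), -0.0199), (np.float64(0.52), -0.0181), (np.float64(0.53), -0.0204), (np.float64(0.54), -0.0196), (np.float64(0.55), -0.0276), (np.float64(0.56), -0.0264), (np.float64(0.6), -0.0292), (np.float64(0.61), -0.0321), (np.float64(0.62), -0.0326), (np.float64(0.63), -0.0321), (np.float64(0.64), -0.0332)]
23 -0.002197336070664152 [0.22905947 0.23180279]
27 -0.002610335891955987 [0.225718   0.23186229]
```

View pics/c8.png

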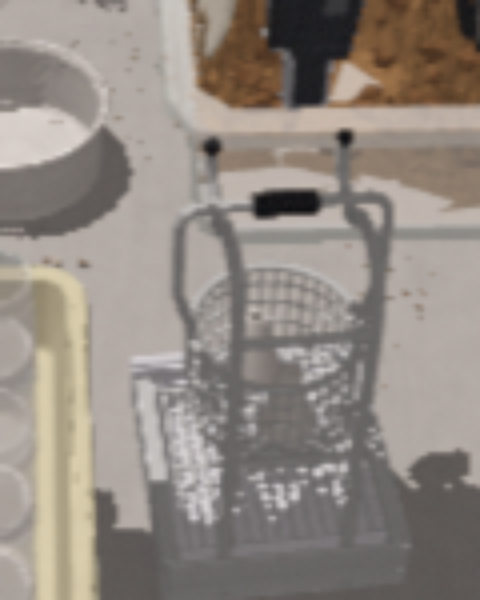

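The basket hangs level on both hooks, with its bar at row 200 of the crop and the tips at (212,145) and (345,135). The nozzles are inside, the tray is home and the gripper is clear.

```bash
python3 -c "
from h import *
print(bot.job_done())"
```

```text
the job is handed in; nothing more can be done
None
```

The drip tray is fully home, and the basket hangs level in both hooks with both nozzles in it. The gripper is clear and the job is handed in; the judge returned no verdict.

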